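# Sort turned parts by metal into the finishing trays

### The job

These five freshly turned parts go out to different finishers, so sort them by metal: the two brass parts into the yellow tray, the two aluminium parts into the blue tray and the dark steel one into the red tray, one part to a bay, each left standing upright on its broad end on the tray floor. Set each part down rather than dropping it, do not knock any over, and leave the oil can and the hammer where they are.

Things in the scene. Friction and masses are not known exactly. Their poses are not given: they have to be found in the camera images.
- brass_bushing_mid (a point): brass (yellow metal) flanged bushing, 60 mm tall: round flange 42 mm across and 8 mm high at the bottom, plain round body 30 mm across above it, wide dark bore in the top, 0.2 to 0.35 kg. It stands upright on its broad end on a 3 mm thick grey-green mat. Point: on its axis, half-way up; z is its axis, up
- brass_hex_plug_mid (a point): brass (yellow metal) hex plug, 62 mm tall: hexagon head at the bottom, 36 mm across flats (42 mm across corners) and 12 mm high, threaded round shank 24 mm across above it, 0.18 to 0.29 kg. It stands upright on its broad end on a 3 mm thick grey-green mat. Point: on its axis, half-way up; z is its axis, up
- alu_sleeve_mid (a point): aluminium (pale silver) sleeve, 56 mm tall, 37 mm across all the way up, two narrow grooves, large dark bore in the top, 0.08 to 0.13 kg. It stands upright on its broad end on a 3 mm thick grey-green mat. Point: on its axis, half-way up; z is its axis, up
- alu_stepped_mid (a point): aluminium (pale silver) stepped shaft, 66 mm tall: 42 mm across up to 12 mm, 32 mm across from there up to 50 mm, then a 20 mm stub, 0.1 to 0.16 kg. It stands upright on its broad end on a 3 mm thick grey-green mat. Point: on its axis, half-way up; z is its axis, up
- steel_pin_mid (a point): dark grey steel pin, 58 mm tall: base 40 mm across and 10 mm high, round body 34 mm across above it, dark slot across the top, 0.3 to 0.5 kg. It stands upright on its broad end on a 3 mm thick grey-green mat. Point: on its axis, half-way up; z is its axis, up
- tray_yellow: shallow yellow plastic parts tray, fixed to the bench, 82 (its x) by 159 (its y) mm, walls 5 mm thick and only 14 mm high, floor 3 mm thick. A wall across the middle splits it into two square bays of 72 by 72 mm, whose centres lie 38.5 mm to +y and to -y of its origin along the tray's own y axis. Origin: centre of the underside, on the bench top (z = 0)
- tray_blue: shallow blue plastic parts tray, fixed to the bench, 82 (its x) by 159 (its y) mm, walls 5 mm thick and only 14 mm high, floor 3 mm thick. A wall across the middle splits it into two square bays of 72 by 72 mm, whose centres lie 38.5 mm to +y and to -y of its origin along the tray's own y axis. Origin: centre of the underside, on the bench top (z = 0)
- tray_red: shallow red plastic parts tray, fixed to the bench, 82 (its x) by 159 (its y) mm, walls 5 mm thick and only 14 mm high, floor 3 mm thick. A wall across the middle splits it into two square bays of 72 by 72 mm, whose centres lie 38.5 mm to +y and to -y of its origin along the tray's own y axis. Origin: centre of the underside, on the bench top (z = 0)
- oil_can_mid (a point): green squirt oil can, loose, 64 mm across, body 95 mm tall with a thin spout up to 155 mm that reaches 50 mm out along its own +x and a pump lever 100 mm high that reaches 55 mm out along its -x. A bystander. Point: on its axis, 35 mm above the bench
- hammer: machinist's hammer lying loose on the bench, 0.26 m long, head 88 mm wide at its +x end, handle towards its -x, 26 mm high. A bystander. Origin: on the bench under its middle

How it is judged:
At the end, for the whole second after the job is handed in: Brass parts in the yellow tray, aluminium in the blue, steel pin in the red; one part to a bay (within 22 mm of the bay centre along each tray axis), on the tray floor (height within 4 mm), upright within 0.12 rad, at rest (((x of brass_bushing_mid in the frame of tray_yellow between -0.022 and 0.022 m and y of brass_bushing_mid in the frame of tray_yellow between 0.0165 and 0.0605 m and z of brass_bushing_mid in the frame of tray_yellow between 0.029 and 0.037 m and x of brass_hex_plug_mid in the frame of tray_yellow between -0.022 and 0.022 m and y of brass_hex_plug_mid in the frame of tray_yellow between -0.0605 and -0.0165 m and z of brass_hex_plug_mid in the frame of tray_yellow between 0.03 and 0.038 m) or (x of brass_bushing_mid in the frame of tray_yellow between -0.022 and 0.022 m and y of brass_bushing_mid in the frame of tray_yellow between -0.0605 and -0.0165 m and z of brass_bushing_mid in the frame of tray_yellow between 0.029 and 0.037 m and x of brass_hex_plug_mid in the frame of tray_yellow between -0.022 and 0.022 m and y of brass_hex_plug_mid in the frame of tray_yellow between 0.0165 and 0.0605 m and z of brass_hex_plug_mid in the frame of tray_yellow between 0.03 and 0.038 m)) and ((x of alu_sleeve_mid in the frame of tray_blue between -0.022 and 0.022 m and y of alu_sleeve_mid in the frame of tray_blue between 0.0165 and 0.0605 m and z of alu_sleeve_mid in the frame of tray_blue between 0.027 and 0.035 m and x of alu_stepped_mid in the frame of tray_blue between -0.022 and 0.022 m and y of alu_stepped_mid in the frame of tray_blue between -0.0605 and -0.0165 m and z of alu_stepped_mid in the frame of tray_blue between 0.032 and 0.04 m) or (x of alu_sleeve_mid in the frame of tray_blue between -0.022 and 0.022 m and y of alu_sleeve_mid in the frame of tray_blue between -0.0605 and -0.0165 m and z of alu_sleeve_mid in the frame of tray_blue between 0.027 and 0.035 m and x of alu_stepped_mid in the frame of tray_blue between -0.022 and 0.022 m and y of alu_stepped_mid in the frame of tray_blue between 0.0165 and 0.0605 m and z of alu_stepped_mid in the frame of tray_blue between 0.032 and 0.04 m)) and ((x of steel_pin_mid in the frame of tray_red between -0.022 and 0.022 m and y of steel_pin_mid in the frame of tray_red between 0.0165 and 0.0605 m and z of steel_pin_mid in the frame of tray_red between 0.028 and 0.036 m) or (x of steel_pin_mid in the frame of tray_red between -0.022 and 0.022 m and y of steel_pin_mid in the frame of tray_red between -0.0605 and -0.0165 m and z of steel_pin_mid in the frame of tray_red between 0.028 and 0.036 m)) and angle between each of brass_bushing_mid, brass_hex_plug_mid, alu_sleeve_mid, alu_stepped_mid, steel_pin_mid's own z axis and vertical below 0.12 rad and linear speed of each of brass_bushing, brass_hex_plug, alu_sleeve, alu_stepped, steel_pin below 0.02 m/s); the robot touches nothing.
It fails at once if a part is knocked over (over 60 degrees from upright) (angle between any of brass_bushing_mid, brass_hex_plug_mid, alu_sleeve_mid, alu_stepped_mid, steel_pin_mid's own z axis and vertical above 1.05 rad).
It fails at once if a part is dropped (moves faster than 0.6 m/s while the fingers do not touch it: a fall of some 2 cm) ((contact force between brass_bushing and the fingers below 0.01 N and linear speed of brass_bushing above 0.6 m/s) or (contact force between brass_hex_plug and the fingers below 0.01 N and linear speed of brass_hex_plug above 0.6 m/s) or (contact force between alu_sleeve and the fingers below 0.01 N and linear speed of alu_sleeve above 0.6 m/s) or (contact force between alu_stepped and the fingers below 0.01 N and linear speed of alu_stepped above 0.6 m/s) or (contact force between steel_pin and the fingers below 0.01 N and linear speed of steel_pin above 0.6 m/s)).
It fails at once if the oil can is shifted by more than 3 cm (distance of oil_can_mid from where it was at the start of the episode above 0.03 m).
It fails at once if the hammer is shifted by more than 3 cm (distance of hammer from where it was at the start of the episode above 0.03 m).
It also fails if it takes over 104 s, if anything falls off the work surface, if the arm or the gripper's body presses on something with over 40 N, if the wrist force passes 120 N, or if a joint passes its speed limit or range.

### The arm

A 6-joint arm with a two-finger parallel gripper is mounted at the origin on the work surface. World frame = base frame: x ahead of the robot, y to its left, z up, the work surface at z = 0. Lengths are in m, angles in rad, forces in N, time in s.
With the tool pointing down it reaches from about 0.35 to 0.775 m from the base axis. Payload 5.5 kg.
Tool frame: the origin (TCP) lies on the centre line of the jaws, within the pads' length; the fingertips stand 11 mm ahead of it and the grasp point (between the pads) lies 8 mm behind it (env.tip_extent is the distance from the TCP to the fingertips, in m); z points along the fingers, y is the line along which they close (so a half turn about z gives the same grasp; the last joint's range is limited). The gripper opens to 85 mm and grips with 20 to 120 N. Pads are 22 mm wide; open, the fingers measure 114 mm over their backs; the gripper's body (76 mm by 85 mm) begins 54 mm behind the grasp point. The pads swing forward as they close: fully open they stand 13 mm farther back than shut.
Start: joints at [0.995, 0.313, 0.046, 1.304, 0, 1.431], TCP at [0.243, 0.521, 0.242] pointing down, gripper open.
Joint ranges: [-2.76, 2.76], [-0.86, 1.69], [-1.03, 1.26], [-2.2, 2.34], [-1.47, 1.5], [-3.14, 3.14]. Speed limits (rad/s): [2.57, 2.57, 3.14, 3.14, 3.14, 3.14].

### API

Orientations are given as a unit quaternion [w, x, y, z].
In Python, from workcell import env gives the robot as it stands.
- The arm moves only by the shell command python3 -m jog 'ROWS' [FORCE]. ROWS is JSON, a list of rows, each a list of 5 numbers: the gripper's target within -1 to 1 (shut at 1, half-way at 0, fully open at -1), then the shift along the tool's x, y, z in m, then the turn about the tool's z in degrees. In form: [[fingers, tx, ty, tz, turn], ...]. A call has 1 to 5 rows; each row shifts and turns the commanded pose from where the row before left it, along the tool's axes as they then stand; what a row does not reach is not made up. A row lasts 1/12 s, in which the tool goes at most 41.7 mm and 7.16 degrees, less where a joint would pass 70% of its speed; a pose out of reach is approached as far as the arm can. A call is refused whole if a number of a shift passes 0.0417 or a number of a turn 7.16, either way. A call with a gripper value outside its range is refused whole. The fingers move at their own pace and stop on an object; FORCE is the grip in N (left out, the last holds). Time passes only in rows, so rows that do not move let the fingers close. It gives the time, the measured TCP pose, the force, the opening and the grip force at its end, in the units of the state.
- env.get_state(): the state, without advancing time (a new reading comes with each control period).
- env.read_camera(name): name is "side" or "top"; returns a dict with "img" (400x640x3 uint8, red, green, blue), "fov_y" (degrees; the focal length in pixels is half the picture's height over the tangent of half this angle, whatever the lens; pixels are square), "cx", "cy" (the principal point, pixels), "D" ([k1, k2, p1, p2, k3] as OpenCV has them; the pictures are not rectified), "T" (4x4, takes a point from camera to world coordinates). Camera axes: x right, y up, looking along -z (the intrinsics and any distortion apply to the point x, -y, -z); pixel columns grow to the right and rows downward; lengths in m; the calibration is good to about 2 mm. A picture is of the moment at which its call begins. There is no depth.
- env.hand_in(): hands the job in; it is judged then, once.
The state is a dict: "clock": time; "joint_pos": joint angles; "qvel": joint speeds; "tau": joint torques, N m; "tcp_pos": TCP position; "orientation": TCP orientation; "wrist_force": force on the tool from outside, world axes, zero at the start; "ft_torque": the same for the moment, N m; "finger_gap": finger opening in m; "grip_force": force on a finger pad.
Only numpy, scipy, OpenCV 4.12 (cv2) and the standard library are available. Lean on these libraries where they do the work, as an engineer would, in place of code of your own. Each camera call takes 0.05 s, during which the arm holds its last target. There are 200 camera calls.

## Working session

There is one attempt and no reset: what is moved stays moved. The work goes in short steps, Python scripts to look and compute and a shell command to move; the robot and the scene stay as the last step left them, time stands still between calls to the robot, and variables do not carry over. Pictures are saved under pics/ and viewed, at most 14 in all, crops included, and the job is handed in when it is done.

```bash
ls; mkdir -p pics; python3 - <<'E'
from workcell import env
import cv2
s=env.get_state();print({k:s[k] for k in('clock','tcp_pos','orientation','finger_gap')})
for n in('top','side'):
    c=env.read_camera(n);cv2.imwrite(f'pics/{n}0.png',c['img'][:,:,::-1]);print(n,c['fov_y'],c['cx'],c['cy'],c['D'],c['T'])
E
```

```text
pics
{'clock': 0.0, 'tcp_pos': array([0.24248406, 0.52083287, 0.24142522]), 'orientation': array([-3.10582964e-04,  2.16190793e-01,  9.76350735e-01, -8.29125987e-04]), 'finger_gap': 0.08551356584349375}
top 45.474096870663296 326.91669846397156 203.0070501831404 [-0.04088509  0.          0.          0.          0.        ] [[ 5.34686478e-04  9.96315158e-01 -8.57660795e-02  4.54324000e-01]
 [-9.99940695e-01  1.46561161e-03  1.07916358e-02  6.22273006e-02]
 [ 1.08775701e-02  8.57552230e-02  9.96256855e-01  1.31943673e+00]
 [ 0.00000000e+00  0.00000000e+00  0.00000000e+00  1.00000000e+00]]
side 56.31070845481255 321.24639371744433 195.61021623887473 [0.01167536 0.         0.         0.         0.        ] [[ 0.69604767  0.4047591  -0.59303264 -0.03581785]
 [-0.7177215   0.36941719 -0.59025993 -0.55768002]
 [-0.01983663  0.83648132  0.54763629  0.63172595]
 [ 0.          0.          0.          1.        ]]
```

View pics/top0.png

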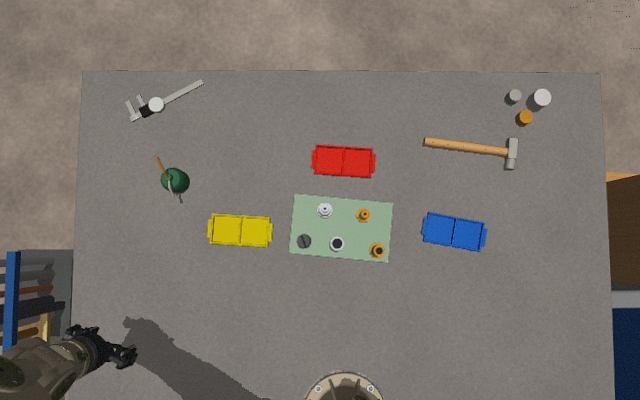

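View pics/side0.png

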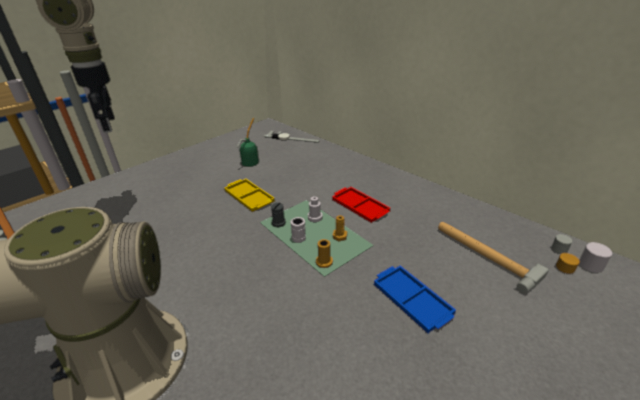

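```bash
cat > h.py <<'E'
from workcell import env
import cv2, numpy as np
def cam(n): return env.read_camera(n)
def ray(c,uv,z):
    f=200/np.tan(np.radians(c['fov_y']/2)); K=np.array([[f,0,c['cx']],[0,f,c['cy']],[0,0,1]])
    p=cv2.undistortPoints(np.array([[uv]],float),K,np.array(c['D']))[0,0]
    T=np.array(c['T']); d=T[:3,:3]@[p[0],-p[1],-1]; o=T[:3,3]
    return (o+d*(z-o[2])/d[2])[:2]
def blobs(m,mn):
    n,l,s,ce=cv2.connectedComponentsWithStats(m.astype(np.uint8))
    return [(s[i],ce[i],l==i) for i in range(1,n) if s[i,4]>mn]
E
python3 - <<'E'
from h import *
c=cam('top');im=c['img'];h=cv2.cvtColor(im,cv2.COLOR_RGB2HSV)
for n,lo,hi in(('yellow',22,32),('blue',100,125),('red',0,4)):
    m=cv2.inRange(h,(lo,150,90),(hi,255,255));m=cv2.morphologyEx(m,cv2.MORPH_CLOSE,np.ones((5,5)))
    m[:130]=0;m[270:]=0;m[:,600:]=0
    for s,ce,q in blobs(m,400):
        pts=np.argwhere(q)[:,::-1]
        w=np.array([ray(c,p,.010) for p in pts],np.float32)
        r=cv2.minAreaRect(w);b=cv2.boxPoints(r);e=max(b[1]-b[0],b[2]-b[1],key=np.linalg.norm)
        print(n,s,w.mean(0),r,'long axis deg',np.degrees(np.arctan2(e[1],e[0])))
sub=im[185:272,280:402]
cv2.imwrite('pics/mat.png',cv2.resize(sub[:,:,::-1],None,fx=6,fy=6,interpolation=cv2.INTER_CUBIC))
hm=h[185:272,280:402];print(hm[12,70],hm[80,10])
E
```

```text
yellow [ 207  214   66   33 1851] [0.49291012 0.28769445] ((0.4929596185684204, 0.2877095341682434), (0.17700965702533722, 0.08167827874422073), 86.32188415527344) long axis deg 86.32187
blue [ 422  212   65   39 1796] [ 0.48861647 -0.301662  ] ((0.48845499753952026, -0.3018741011619568), (0.1761559396982193, 0.08126892894506454), 79.38574981689453) long axis deg 79.385735
red [ 311  144   65   34 1789] [0.6853363  0.00345238] ((0.6855262517929077, 0.0033808723092079163), (0.17583228647708893, 0.08276379853487015), 85.86064147949219) long axis deg 85.86066
[  7  18 129] [ 12  20 125]
```

View pics/mat.png

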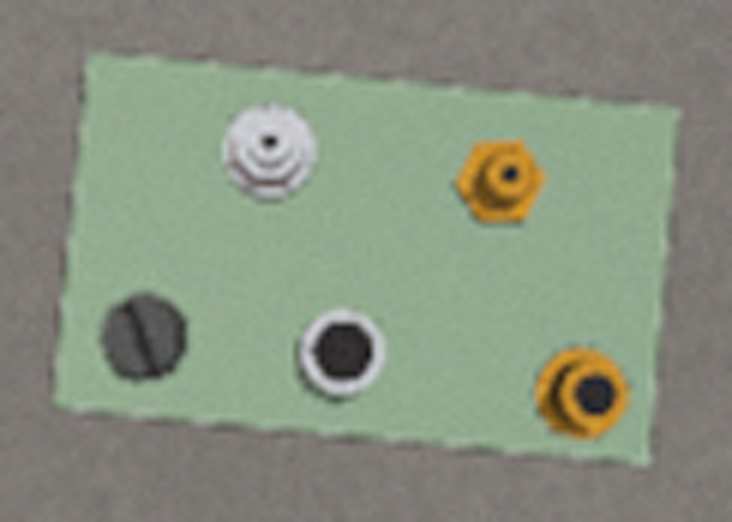

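```bash
python3 - <<'E'
from h import *
c=cam('top')
P={'stepped base':(269,152,.015),'stepped top':(269,142,.069),'hex base':(500,182,.013),'hex top':(511,174,.065),'steel top':(145,336,.058),'sleeve top':(343,351,.059),'bush base':(581,393,.009),'bush top':(596,395,.063)}
for k,(x,y,z) in P.items(): print(k,ray(c,(280+(x+.5)/6-.5,185+(y+.5)/6-.5),z).round(4))
for n,o,a in(('yellow',(.493,.2877),86.3),('blue',(.4885,-.3018),79.4),('red',(.6854,.0034),85.9)):
    u=np.array([np.cos(np.radians(a)),np.sin(np.radians(a))])*.0385
    print(n,'+',(o+u).round(4),'-',(o-u).round(4))
E
T='[0,0,0,0,7.16]'; python3 -m jog '[[-1,0,0,0,7.16],[-1,0,0,0,7.16],[-1,0,0,0,7.16],[-1,0,0,0,7.16],[-1,0,0,0,7.16]]' 60
python3 -m jog '[[-1,0,0,0,7.16],[-1,0,0,0,7.16],[-1,0,0,0,7.16],[-1,0,0,0,7.16],[-1,0,0,0,0.6]]'
```

```text
stepped base [0.5476 0.0549]
stepped top [0.5481 0.0552]
hex base [ 0.5341 -0.0508]
hex top [ 0.5345 -0.0511]
steel top [0.4635 0.1096]
sleeve top [0.4569 0.0226]
bush base [ 0.438  -0.0876]
bush top [ 0.4378 -0.088 ]
yellow + [0.4955 0.3261] - [0.4905 0.2493]
blue + [ 0.4956 -0.264 ] - [ 0.4814 -0.3396]
red + [0.6882 0.0418] - [ 0.6826 -0.035 ]
clock: 0.62
tcp_pos: [0.2427, 0.5212, 0.2421]
orientation: [-0.0, 0.508, 0.861, -0.0]
wrist_force: [-0.0, -0.2, -0.9]
finger_gap: 0.0854
grip_force: 0.0
clock: 1.03
tcp_pos: [0.2427, 0.5212, 0.2421]
orientation: [0.0, 0.708, 0.706, -0.0]
wrist_force: [-0.7, 0.1, -0.2]
finger_gap: 0.0854
grip_force: 0.0
```

```bash
python3 -m jog '[[-1,-0.0343,0.0184,0,0],[-1,-0.0343,0.0184,0,0],[-1,-0.0343,0.0184,0,0],[-1,-0.0343,0.0184,0,0],[-1,-0.0343,0.0184,0,0]]' >/dev/null
python3 -m jog '[[-1,-0.0343,0.0184,0,0],[-1,-0.0343,0.0184,0,0],[-1,-0.0343,0.0184,0,0],[-1,-0.0343,0.0184,0,0],[-1,-0.0343,0.0184,0,0]]' >/dev/null
python3 -m jog '[[-1,-0.0343,0.0184,0,0],[-1,-0.0343,0.0184,0,0],[-1,0,0,0.035,0],[-1,0,0,0.035,0],[-1,0,0,0.035,0]]' >/dev/null
python3 -m jog '[[-1,0,0,0.035,0],[-1,0,0,0,0],[-1,0,0,0,0],[-1,0,0,0,0]]'
python3 - <<'E'
from h import *
c=cam('side');cv2.imwrite('pics/s1.png',cv2.resize(c['img'][130:300,200:420,::-1],None,fx=3.5,fy=3.5))
E
```

```text
clock: 2.62
tcp_pos: [0.4645, 0.1098, 0.1039]
orientation: [0.001, 0.707, 0.708, 0.001]
wrist_force: [1.2, -0.7, 0.6]
finger_gap: 0.0854
grip_force: 0.0
```

View pics/s1.png

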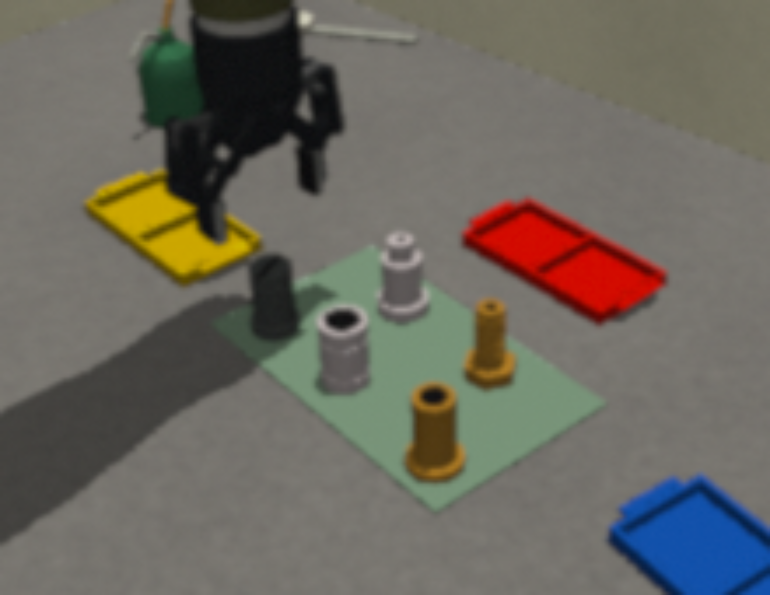

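The open gripper stands directly above the steel pin (crop px 270,290), its fingers either side. I'll descend and grip.

```bash
python3 -m jog '[[-1,0,-0.001,0.024,0],[-1,0,0,0.024,0],[-1,0,0,0.024,0],[-1,0,0,0,0],[-1,0,0,0,0]]' 60
python3 -m jog '[[1,0,0,0,0],[1,0,0,0,0],[1,0,0,0,0],[1,0,0,0,0],[1,0,0,0,0]]' >/dev/null
python3 -m jog '[[1,0,0,0,0],[1,0,0,0,0],[1,0,0,0,0],[1,0,0,0,0],[1,0,0,0,0]]'
```

```text
clock: 3.08
tcp_pos: [0.4631, 0.1098, 0.0315]
orientation: [0.0, 0.707, 0.707, 0.0]
wrist_force: [0.5, 0.5, -0.8]
finger_gap: 0.0855
grip_force: 0.0
clock: 3.92
tcp_pos: [0.4635, 0.1098, 0.0315]
orientation: [0.001, 0.707, 0.707, 0.001]
wrist_force: [-0.4, -0.2, 7.7]
finger_gap: 0.0327
grip_force: 58.9
```

```bash
python3 -m jog '[[1,0,0,-0.031,0],[1,0,0,-0.031,0],[1,0,0,-0.031,0],[1,0,0,0,0],[1,-0.0113,0.0375,0,0]]'
python3 -m jog '[[1,-0.0113,0.0375,0,0],[1,-0.0113,0.0375,0,0],[1,-0.0113,0.0375,0,0],[1,-0.0113,0.0375,0,0],[1,-0.0113,0.0375,0,0]]' >/dev/null
python3 -m jog '[[1,0,0,0,0],[1,0,0,0,0],[1,0,0,0.03,0],[1,0,0,0.03,0],[1,0,0,0.02,0]]' >/dev/null
python3 -m jog '[[1,0,0,0.006,0],[1,0,0,0,0],[1,0,0,0,0],[1,0,0,0,0]]'
```

```text
clock: 4.33
tcp_pos: [0.4926, 0.1, 0.1234]
orientation: [-0.003, 0.706, 0.708, -0.002]
wrist_force: [-1.9, -0.5, -4.6]
finger_gap: 0.033
grip_force: 61.3
clock: 5.5
tcp_pos: [0.6885, 0.042, 0.0394]
orientation: [0.001, 0.707, 0.707, 0.001]
wrist_force: [1.2, -0.6, -3.4]
finger_gap: 0.0328
grip_force: 61.7
```

```bash
python3 -m jog '[[1,0,0,0.004,0],[1,0,0,0.003,0],[1,0,0,0,0],[1,0,0,0,0]]'
python3 -m jog '[[1,0,0,0.001,0],[1,0,0,0,0],[1,0,0,0,0]]'
python3 - <<'E'
from h import *
c=cam('side');cv2.imwrite('pics/s2.png',cv2.resize(c['img'][150:250,300:420,::-1],None,fx=5,fy=5))
E
```

```text
clock: 5.83
tcp_pos: [0.6887, 0.0418, 0.0317]
orientation: [0.001, 0.707, 0.707, 0.001]
wrist_force: [0.5, 0.1, 0.5]
finger_gap: 0.0327
grip_force: 61.7
clock: 6.08
tcp_pos: [0.6888, 0.0418, 0.0316]
orientation: [0.001, 0.707, 0.707, 0.001]
wrist_force: [-0.6, 0.3, 7.4]
finger_gap: 0.0329
grip_force: 63.0
```

View pics/s2.png

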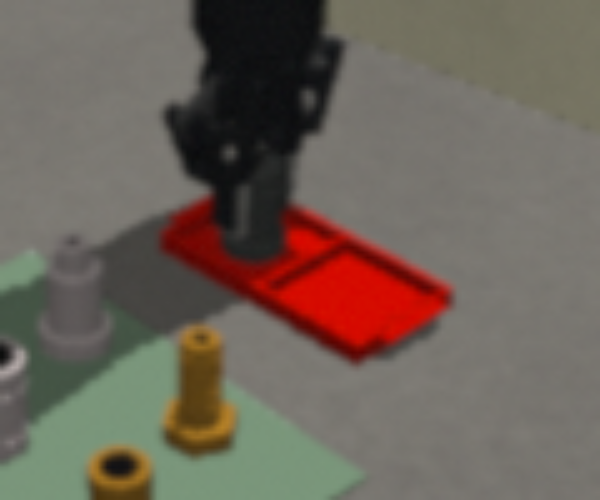

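```bash
python3 -m jog '[[-1,0,0,0,0],[-1,0,0,0,0],[-1,0,0,0,0],[-1,0,0,0,0],[-1,0,0,0,0]]'
python3 -m jog '[[-1,0,0,0,0],[-1,0,0,-0.03,0],[-1,0,0,-0.03,0],[-1,0,0,-0.03,0],[-1,0,0,0,0]]'
python3 -m jog '[[-1,0.0033,-0.0352,0,0],[-1,0.0033,-0.0352,0,0],[-1,0.0033,-0.0352,0,0],[-1,0.0033,-0.0352,0,0],[-1,0,0,0,0]]' >/dev/null
python3 -m jog '[[-1,0,0,0,0],[-1,0,0,0,0],[-1,0,0,0.01,0],[-1,0,0,0,0],[-1,0,0,0,0]]'
```

```text
clock: 6.55
tcp_pos: [0.6873, 0.0418, 0.029]
orientation: [-0.0, 0.707, 0.707, -0.0]
wrist_force: [0.0, 0.2, 0.4]
finger_gap: 0.0854
grip_force: 0.0
clock: 6.97
tcp_pos: [0.6912, 0.0417, 0.1265]
orientation: [0.004, 0.707, 0.707, 0.004]
wrist_force: [1.6, -0.2, 0.5]
finger_gap: 0.0856
grip_force: 0.0
clock: 7.8
tcp_pos: [0.5472, 0.0549, 0.1083]
orientation: [-0.0, 0.707, 0.707, -0.0]
wrist_force: [0.7, 0.2, 0.5]
finger_gap: 0.085
grip_force: 0.0
```

```bash
python3 -m jog '[[-1,0,0.0005,0.026,0],[-1,0,0,0.026,0],[-1,0,0,0.025,0],[-1,0,0,0,0],[-1,0,0,0,0]]'
python3 -m jog '[[1,0,0,0,0],[1,0,0,0,0],[1,0,0,0,0],[1,0,0,0,0],[1,0,0,0,0]]' >/dev/null
python3 -m jog '[[1,0,0,0,0],[1,0,0,0,0],[1,0,0,0,0],[1,0,0,0,0]]'
python3 -m jog '[[1,0,0,-0.031,0],[1,0,0,-0.031,0],[1,0,0,-0.031,0],[1,0,0,0,0],[1,0,0,0,0]]'
```

```text
clock: 8.22
tcp_pos: [0.5462, 0.055, 0.031]
orientation: [-0.001, 0.707, 0.707, -0.001]
wrist_force: [-0.1, 0.0, 0.1]
finger_gap: 0.0852
grip_force: 0.0
clock: 8.97
tcp_pos: [0.5483, 0.055, 0.0337]
orientation: [0.001, 0.707, 0.707, 0.001]
wrist_force: [-0.1, -0.2, 6.0]
finger_gap: 0.0308
grip_force: 59.0
clock: 9.38
tcp_pos: [0.5488, 0.055, 0.1276]
orientation: [0.002, 0.707, 0.707, 0.002]
wrist_force: [0.2, -0.1, -1.5]
finger_gap: 0.0304
grip_force: 60.0
```

```bash
python3 -m jog '[[1,-0.0395,-0.0067,0,0],[1,-0.0395,-0.0067,0,0],[1,-0.0395,-0.0067,0,0],[1,-0.0395,-0.0067,0,0],[1,-0.0395,-0.0067,0,0]]' >/dev/null
python3 -m jog '[[1,-0.0395,-0.0067,0,0],[1,-0.0395,-0.0067,0,0],[1,-0.0395,-0.0067,0,0],[1,-0.0395,-0.0067,0,0],[1,-0.0395,-0.0067,0,0]]' >/dev/null
python3 -m jog '[[1,0,0,0,0],[1,0,0,0,0],[1,0,0,0.03,0],[1,0,0,0.03,0],[1,0,0,0.02,0]]' >/dev/null
python3 -m jog '[[1,0,0,0.005,0],[1,0,0,0,0],[1,0,0,0,0],[1,0,0,0,0]]'
```

```text
clock: 10.97
tcp_pos: [0.4812, -0.3401, 0.0417]
orientation: [0.001, 0.707, 0.707, 0.0]
wrist_force: [-0.1, -0.2, -1.5]
finger_gap: 0.0305
grip_force: 59.9
```

```bash
python3 -m jog '[[1,0,0,0.004,0],[1,0,0,0.003,0],[1,0,0,0,0],[1,0,0,0,0]]'
python3 -m jog '[[1,0,0,0.001,0],[1,0,0,0,0],[1,0,0,0,0]]'
```

```text
clock: 11.3
tcp_pos: [0.4805, -0.3403, 0.0338]
orientation: [0.001, 0.707, 0.707, 0.0]
wrist_force: [1.4, -0.1, -0.2]
finger_gap: 0.0302
grip_force: 60.3
clock: 11.55
tcp_pos: [0.4806, -0.3404, 0.0338]
orientation: [0.001, 0.707, 0.707, 0.0]
wrist_force: [-1.1, 1.6, 7.2]
finger_gap: 0.0305
grip_force: 61.1
```

```bash
python3 -m jog '[[-1,0,0,0,0],[-1,0,0,0,0],[-1,0,0,0,0],[-1,0,0,0,0],[-1,0,0,0,0]]'
python3 -m jog '[[-1,0,0,-0.03,0],[-1,0,0,-0.03,0],[-1,0,0,-0.03,0],[-1,0,0,0,0],[-1,0.0403,-0.0027,0,0]]'
python3 -m jog '[[-1,0.0403,-0.0027,0,0],[-1,0.0403,-0.0027,0,0],[-1,0.0403,-0.0027,0,0],[-1,0.0403,-0.0027,0,0],[-1,0.0403,-0.0027,0,0]]' >/dev/null
python3 -m jog '[[-1,0.0403,-0.0027,0,0],[-1,0.0403,-0.0027,0,0],[-1,0.0403,-0.0027,0,0],[-1,0,0,0.01,0],[-1,0,0,0,0]]' >/dev/null
python3 -m jog '[[-1,0,0,0,0],[-1,0,0,0,0]]'
python3 - <<'E'
from h import *
c=cam('side');cv2.imwrite('pics/s3.png',cv2.resize(c['img'][140:340,250:470,::-1],None,fx=3,fy=3))
E
```

```text
clock: 11.97
tcp_pos: [0.48, -0.3399, 0.0321]
orientation: [-0.0, 0.707, 0.707, 0.0]
wrist_force: [-0.1, 0.1, 0.1]
finger_gap: 0.0849
grip_force: 0.0
clock: 12.38
tcp_pos: [0.4805, -0.3067, 0.1248]
orientation: [0.005, 0.709, 0.705, -0.0]
wrist_force: [1.0, -0.3, -0.1]
finger_gap: 0.0853
grip_force: 0.0
clock: 13.38
tcp_pos: [0.4561, 0.022, 0.1123]
orientation: [0.0, 0.708, 0.707, -0.0]
wrist_force: [0.6, 0.8, 0.5]
finger_gap: 0.0857
grip_force: 0.0
```

View pics/s3.png

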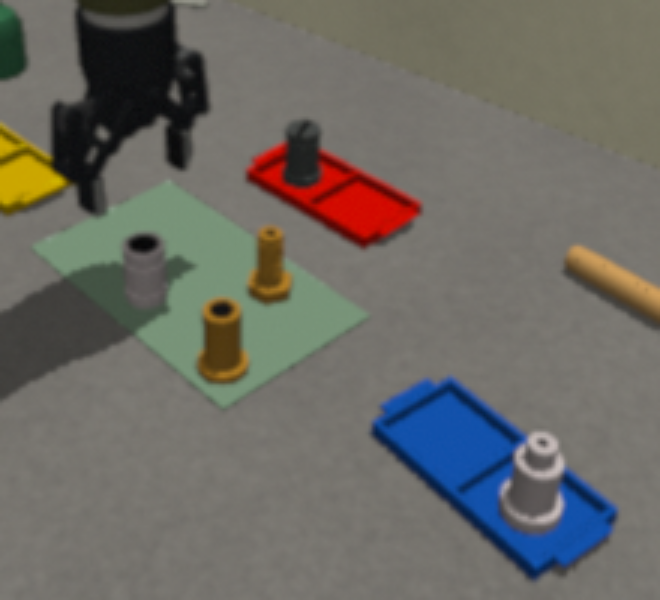

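```bash
python3 -m jog '[[-1,0.0006,0.0008,0.027,0],[-1,0,0,0.027,0],[-1,0,0,0.026,0],[-1,0,0,0,0],[-1,0,0,0,0]]'
python3 -m jog '[[1,0,0,0,0],[1,0,0,0,0],[1,0,0,0,0],[1,0,0,0,0],[1,0,0,0,0]]' >/dev/null
python3 -m jog '[[1,0,0,0,0],[1,0,0,0,0],[1,0,0,0,0],[1,0,0,0,0]]'
python3 -m jog '[[1,0,0,-0.031,0],[1,0,0,-0.031,0],[1,0,0,-0.031,0],[1,0,0,0,0],[1,0,0,0,0]]'
```

```text
clock: 13.85
tcp_pos: [0.4556, 0.0223, 0.0317]
orientation: [-0.001, 0.708, 0.706, -0.001]
wrist_force: [-0.5, 0.2, 0.5]
finger_gap: 0.0854
grip_force: 0.0
clock: 14.6
tcp_pos: [0.4578, 0.0232, 0.0337]
orientation: [0.001, 0.707, 0.707, 0.001]
wrist_force: [0.2, -1.1, 5.2]
finger_gap: 0.0357
grip_force: 59.4
clock: 15.02
tcp_pos: [0.4585, 0.0233, 0.1275]
orientation: [0.002, 0.707, 0.707, 0.002]
wrist_force: [-0.3, -0.7, -1.7]
finger_gap: 0.0357
grip_force: 60.2
```

```bash
python3 -m jog '[[1,-0.0358,0.0047,0,0],[1,-0.0358,0.0047,0,0],[1,-0.0358,0.0047,0,0],[1,-0.0358,0.0047,0,0],[1,-0.0358,0.0047,0,0]]' >/dev/null
python3 -m jog '[[1,-0.0358,0.0047,0,0],[1,-0.0358,0.0047,0,0],[1,-0.0358,0.0047,0,0],[1,0,0,0,0],[1,0,0,0,0]]' >/dev/null
python3 -m jog '[[1,0,0,0.03,0],[1,0,0,0.03,0],[1,0,0,0.02,0],[1,0,0,0.005,0],[1,0,0,0,0]]' >/dev/null
python3 -m jog '[[1,0,0,0,0],[1,0,0,0,0],[1,0,0,0.004,0],[1,0,0,0,0],[1,0,0,0,0]]'
python3 -m jog '[[1,0,0,0.003,0],[1,0,0,0.001,0],[1,0,0,0,0],[1,0,0,0,0]]'
```

```text
clock: 16.68
tcp_pos: [0.4946, -0.2632, 0.0369]
orientation: [0.001, 0.707, 0.707, 0.0]
wrist_force: [-0.4, 0.4, -1.1]
finger_gap: 0.0359
grip_force: 60.2
clock: 17.02
tcp_pos: [0.4948, -0.2635, 0.0337]
orientation: [0.001, 0.707, 0.707, 0.0]
wrist_force: [-2.0, 1.4, 8.7]
finger_gap: 0.0357
grip_force: 61.3
```

```bash
python3 -m jog '[[-1,0,0,0,0],[-1,0,0,0,0],[-1,0,0,0,0],[-1,0,0,0,0],[-1,0,0,0,0]]'
python3 -m jog '[[-1,0,0,-0.03,0],[-1,0,0,-0.03,0],[-1,0,0,-0.03,0],[-1,0,0,0,0],[-1,0.0354,0.0066,0,0]]' >/dev/null
python3 -m jog '[[-1,0.0354,0.0066,0,0],[-1,0.0354,0.0066,0,0],[-1,0.0354,0.0066,0,0],[-1,0.0354,0.0066,0,0],[-1,0.0354,0.0066,0,0]]' >/dev/null
python3 -m jog '[[-1,0,0,0.01,0],[-1,0,0,0,0],[-1,0,0,0,0],[-1,0,0,0,0]]'
```

```text
clock: 17.43
tcp_pos: [0.4942, -0.263, 0.0321]
orientation: [-0.0, 0.707, 0.707, 0.0]
wrist_force: [0.1, 0.3, -0.2]
finger_gap: 0.0853
grip_force: 0.0
clock: 18.6
tcp_pos: [0.5337, -0.0516, 0.1121]
orientation: [-0.0, 0.708, 0.707, -0.0]
wrist_force: [0.6, 0.9, 0.9]
finger_gap: 0.0856
grip_force: 0.0
```

```bash
python3 -m jog '[[-1,0.0004,0.0006,0.027,0],[-1,0,0,0.027,0],[-1,0,0,0.026,0],[-1,0,0,0,0],[-1,0,0,0,0]]'
python3 -m jog '[[1,0,0,0,0],[1,0,0,0,0],[1,0,0,0,0],[1,0,0,0,0],[1,0,0,0,0]]' >/dev/null
python3 -m jog '[[1,0,0,0,0],[1,0,0,0,0],[1,0,0,0,0],[1,0,0,0,0],[1,0,0,0,0]]'
python3 -m jog '[[1,0,0,-0.031,0],[1,0,0,-0.031,0],[1,0,0,-0.031,0],[1,0,0,0,0],[1,0,0,0,0]]'
```

```text
clock: 19.02
tcp_pos: [0.5331, -0.0512, 0.0315]
orientation: [-0.001, 0.708, 0.706, -0.001]
wrist_force: [-0.9, 0.3, 0.9]
finger_gap: 0.0855
grip_force: 0.0
clock: 19.85
tcp_pos: [0.5353, -0.0504, 0.0334]
orientation: [0.001, 0.707, 0.707, 0.0]
wrist_force: [-1.1, -0.3, 5.7]
finger_gap: 0.0227
grip_force: 58.5
clock: 20.27
tcp_pos: [0.5358, -0.0505, 0.127]
orientation: [0.002, 0.707, 0.707, 0.001]
wrist_force: [0.5, -0.1, -1.6]
finger_gap: 0.0227
grip_force: 59.1
```

```bash
python3 -m jog '[[1,0.0377,-0.0039,0,0],[1,0.0377,-0.0039,0,0],[1,0.0377,-0.0039,0,0],[1,0.0377,-0.0039,0,0],[1,0.0377,-0.0039,0,0]]' >/dev/null
python3 -m jog '[[1,0.0377,-0.0039,0,0],[1,0.0377,-0.0039,0,0],[1,0.0377,-0.0039,0,0],[1,0.0377,-0.0039,0,0],[1,0.0377,-0.0039,0,0]]' >/dev/null
python3 -m jog '[[1,0,0,0,0],[1,0,0,0,0],[1,0,0,0.03,0],[1,0,0,0.03,0],[1,0,0,0.02,0]]' >/dev/null
python3 -m jog '[[1,0,0,0.005,0],[1,0,0,0,0],[1,0,0,0.004,0],[1,0,0,0,0],[1,0,0,0,0]]'
python3 -m jog '[[1,0,0,0.003,0],[1,0,0,0.001,0],[1,0,0,0,0],[1,0,0,0,0]]'
```

```text
clock: 21.93
tcp_pos: [0.4966, 0.3269, 0.0376]
orientation: [0.0, 0.707, 0.707, 0.001]
wrist_force: [-0.2, 0.3, -2.9]
finger_gap: 0.0225
grip_force: 59.2
clock: 22.27
tcp_pos: [0.4964, 0.3271, 0.0334]
orientation: [0.0, 0.707, 0.707, 0.001]
wrist_force: [0.8, -1.0, 3.5]
finger_gap: 0.0226
grip_force: 59.7
```

```bash
python3 -m jog '[[-1,0,0,0,0],[-1,0,0,0,0],[-1,0,0,0,0],[-1,0,0,0,0],[-1,0,0,0,0]]'
python3 -m jog '[[-1,0,0,-0.03,0],[-1,0,0,-0.03,0],[-1,0,0,-0.03,0],[-1,0,0,0,0],[-1,-0.0377,-0.0053,0,0]]' >/dev/null
python3 -m jog '[[-1,-0.0377,-0.0053,0,0],[-1,-0.0377,-0.0053,0,0],[-1,-0.0377,-0.0053,0,0],[-1,-0.0377,-0.0053,0,0],[-1,-0.0377,-0.0053,0,0]]' >/dev/null
python3 -m jog '[[-1,-0.0377,-0.0053,0,0],[-1,-0.0377,-0.0053,0,0],[-1,-0.0377,-0.0053,0,0],[-1,-0.0377,-0.0053,0,0],[-1,-0.0377,-0.0053,0,0]]' >/dev/null
python3 -m jog '[[-1,0,0,0.01,0],[-1,0,0,0,0],[-1,0,0,0,0],[-1,0,0,0,0]]'
python3 - <<'E'
from h import *
c=cam('side');cv2.imwrite('pics/s4.png',cv2.resize(c['img'][140:340,210:470,::-1],None,fx=3,fy=3))
E
```

```text
clock: 22.68
tcp_pos: [0.4954, 0.3267, 0.0321]
orientation: [-0.0, 0.707, 0.707, -0.0]
wrist_force: [0.0, -0.2, -0.4]
finger_gap: 0.0814
grip_force: 0.0
clock: 24.27
tcp_pos: [0.4369, -0.0871, 0.1122]
orientation: [-0.0, 0.707, 0.707, -0.0]
wrist_force: [-0.4, 0.3, 0.7]
finger_gap: 0.0854
grip_force: 0.0
```

View pics/s4.png

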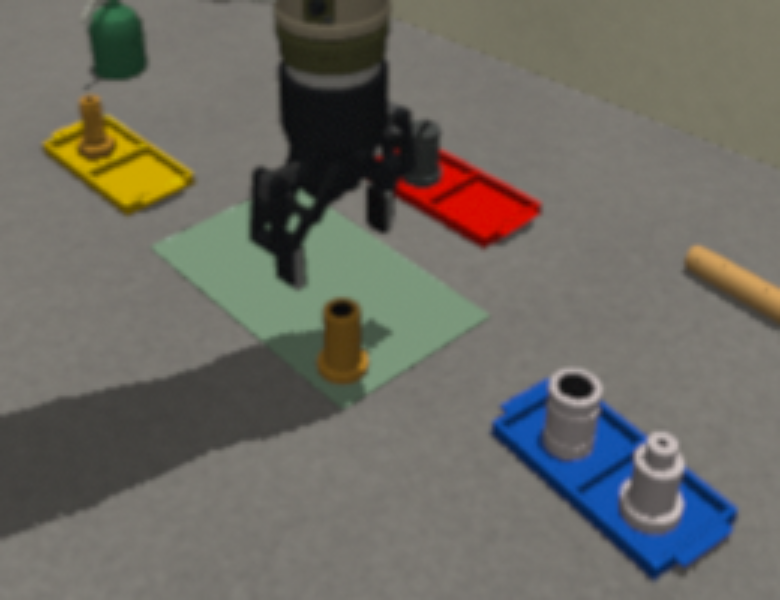

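All four placed parts are standing: hex plug at px (95,130), pin (425,150), sleeve (575,415), stepped shaft (655,480). The bushing at (342,345) is directly under the gripper.

```bash
python3 -m jog '[[-1,-0.0006,0.0008,0.027,0],[-1,0,0,0.027,0],[-1,0,0,0.026,0],[-1,0,0,0,0],[-1,0,0,0,0]]'
python3 -m jog '[[1,0,0,0,0],[1,0,0,0,0],[1,0,0,0,0],[1,0,0,0,0],[1,0,0,0,0]]' >/dev/null
python3 -m jog '[[1,0,0,0,0],[1,0,0,0,0],[1,0,0,0,0],[1,0,0,0,0],[1,0,0,0,0]]'
python3 -m jog '[[1,0,0,-0.031,0],[1,0,0,-0.031,0],[1,0,0,-0.031,0],[1,0,0,0,0],[1,0,0,0,0]]'
```

```text
clock: 24.73
tcp_pos: [0.4369, -0.0869, 0.0317]
orientation: [-0.002, 0.706, 0.708, -0.001]
wrist_force: [-0.1, -0.3, 0.5]
finger_gap: 0.0853
grip_force: 0.0
clock: 25.57
tcp_pos: [0.4387, -0.0888, 0.0334]
orientation: [0.001, 0.707, 0.707, 0.001]
wrist_force: [-1.8, 0.9, 6.7]
finger_gap: 0.0288
grip_force: 58.7
clock: 25.98
tcp_pos: [0.4394, -0.0892, 0.1271]
orientation: [0.002, 0.707, 0.707, 0.001]
wrist_force: [0.3, 0.4, -3.1]
finger_gap: 0.0288
grip_force: 59.6
```

```bash
python3 -m jog '[[1,0.0375,0.0057,0,0],[1,0.0375,0.0057,0,0],[1,0.0375,0.0057,0,0],[1,0.0375,0.0057,0,0],[1,0.0375,0.0057,0,0]]' >/dev/null
python3 -m jog '[[1,0.0375,0.0057,0,0],[1,0.0375,0.0057,0,0],[1,0.0375,0.0057,0,0],[1,0.0375,0.0057,0,0],[1,0,0,0,0]]' >/dev/null
python3 -m jog '[[1,0,0,0,0],[1,0,0,0,0],[1,0,0,0.03,0],[1,0,0,0.03,0],[1,0,0,0.02,0]]' >/dev/null
python3 -m jog '[[1,0,0,0.005,0],[1,0,0,0,0],[1,0,0,0.004,0],[1,0,0,0,0],[1,0,0,0,0]]'
python3 -m jog '[[1,0,0,0.003,0],[1,0,0,0.001,0],[1,0,0,0,0],[1,0,0,0,0]]'
```

```text
clock: 27.65
tcp_pos: [0.4904, 0.249, 0.0376]
orientation: [0.001, 0.707, 0.707, 0.001]
wrist_force: [-0.5, 0.0, -2.6]
finger_gap: 0.0288
grip_force: 59.8
clock: 27.98
tcp_pos: [0.4902, 0.2493, 0.0335]
orientation: [0.001, 0.707, 0.707, 0.001]
wrist_force: [0.0, -0.6, 5.5]
finger_gap: 0.0288
grip_force: 60.5
```

Release, lift, and back off toward the robot, then take a last look.

```bash
python3 -m jog '[[-1,0,0,0,0],[-1,0,0,0,0],[-1,0,0,0,0],[-1,0,0,0,0],[-1,0,0,0,0]]'
python3 -m jog '[[-1,0,0,0,0],[-1,0,0,-0.03,0],[-1,0,0,-0.03,0],[-1,0,0,-0.035,0],[-1,0,0,-0.035,0]]' >/dev/null
python3 -m jog '[[-1,-0.035,0,0,0],[-1,-0.035,0,0,0],[-1,-0.035,0,0,0],[-1,-0.035,0,0,0],[-1,-0.035,0,0,0]]' >/dev/null
python3 -m jog '[[-1,0,0,0,0],[-1,0,0,0,0],[-1,0,0,0,0],[-1,0,0,0,0],[-1,0,0,0,0]]'
python3 - <<'E'
from h import *
a=cam('top')['img'][120:275,140:530,::-1];b=cam('side')['img'][110:340,200:590,::-1]
cv2.imwrite('pics/end.png',cv2.resize(np.vstack([a,b]),None,fx=1.55,fy=1.55,interpolation=cv2.INTER_CUBIC))
E
```

```text
clock: 28.4
tcp_pos: [0.4892, 0.249, 0.0321]
orientation: [-0.0, 0.707, 0.707, -0.0]
wrist_force: [-1.0, 0.3, -0.6]
finger_gap: 0.0849
grip_force: 0.0
clock: 29.65
tcp_pos: [0.4892, 0.0751, 0.1622]
orientation: [-0.0, 0.706, 0.708, 0.0]
wrist_force: [-0.1, -0.1, -0.5]
finger_gap: 0.0854
grip_force: 0.0
```

View pics/end.png

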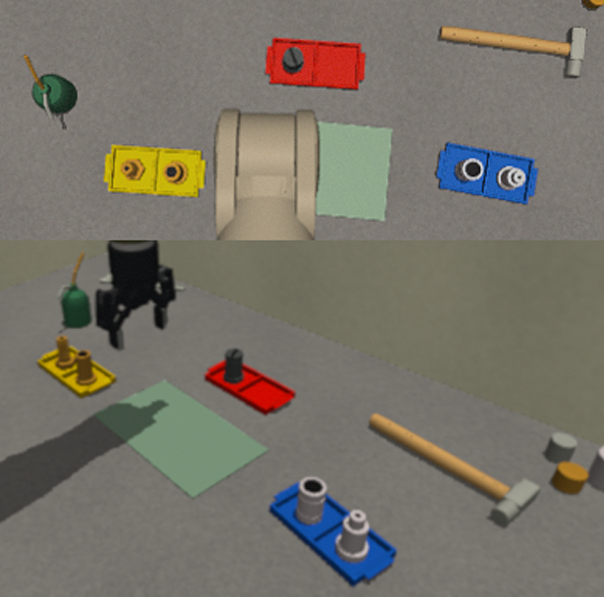

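All five parts stand upright and centred in their bays: yellow at px (132,170) and (175,172), red (292,60), blue (470,170) and (513,178). The oil can and hammer look untouched.

```bash
python3 -c "
from workcell import env
print(env.hand_in())"
```

```text
the job is handed in; nothing more can be done
None
```

The job is handed in at about 30 s: brass in the yellow tray, aluminium in the blue and the steel pin in the red, all standing upright one to a bay in the last pictures, with the oil can and hammer not touched; the hand-in gave no verdict.

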